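# Pack the hole saws into their case

## Robot

A 6-joint arm with a two-finger parallel gripper is mounted at the origin on the work surface. World frame = base frame: x ahead of the robot, y to its left, z up, the work surface at z = 0. Lengths are in m, angles in degrees, forces in N, time in s.
With the tool pointing down it reaches from about 0.25 to 0.725 m from the base axis. Payload 9.7 kg.
Tool frame: the origin (TCP) lies between the finger pads; the fingertips stand 25 mm ahead of it and the grasp point (between the pads) lies 6 mm ahead of it; z points along the fingers, y is the line along which they close (so a half turn about z gives the same grasp; the last joint's range is limited). The gripper opens to 85 mm and grips with 20 to 120 N. Pads are 22 mm wide; open, the fingers measure 114 mm over their backs; the gripper's body (76 mm by 85 mm) begins 54 mm behind the grasp point. The pads swing forward as they close: fully open they stand 13 mm farther back than shut.
Start: joints at [67.494, 4.979, 10.078, 95.1, 0, 90], TCP at [0.211, 0.508, 0.224] pointing down, gripper open.
Joint ranges: [-179.16, 179.16], [-48.56, 103.87], [-65.8, 70.77], [-126.05, 130.52], [-82.76, 87.17], [-180, 180]. Speed limits (degrees/s): [127.2, 127.2, 147.25, 180, 180, 180].

## Interface

Orientations are given as [roll, pitch, yaw] about the fixed x, y, z axes, in that order (R = Rz(yaw) Ry(pitch) Rx(roll)).
In Python, from workcell import bot gives the robot as it stands. The module is installed in compiled form; this text tells all that it offers.
- The arm moves only by the shell command python3 -m pendant [FORCE], which reads ROWS from standard input. ROWS is a JSON list of rows, 1 to 5 of them, each an object with the fields d (a list: dx, dy, dz in parts of the range, where 1.0 means 1 m), yaw (a turn about the tool's z in a scale on which 1.0 is 180 degrees), finger_gap (the finger opening in m); a field left out counts as zero (the opening has to be given); each row is the pose to reach, as a shift and turn from the pose commanded when the command began, along the tool's axes at that moment; what a row does not reach only later rows make up. A row lasts 1/12 s, in which the tool goes at most 0.0417 m and 7.16 degrees, less where a joint would pass 70% of its speed; a pose out of reach is approached as far as the arm can. The fingers move at their own pace and stop on an object; FORCE is the grip in N (left out, the last holds). Time passes only in rows, so rows that do not move let the fingers close. It prints the time, the measured TCP pose, the force, the opening and the grip force at its end. No shift or turn number may pass 1 either way. Input that does not fit is refused with a message, and nothing moves.
- bot.get_obs(): the state, without advancing time (a new reading comes with each control period).
- bot.camera(name): name is "scene" or "top"; returns the picture (480x640x3 uint8, blue, green, red); there is no depth.
- bot.camera_info(name): a dict with "mtx" (3x3 intrinsics, pixels), "k1" (the pictures are not rectified: a ray, as slopes to the right and down, at radius r is drawn at 1 + k1 r^2 times it, then the intrinsics apply), "extrinsics" (4x4, takes a point from camera to world coordinates). Camera axes: x right, y down, z forward; pixel columns grow to the right and rows downward; lengths in m; the calibration is good to about 2 mm. A picture is of the moment at which its call begins. camera_info takes no time and is no camera call.
- bot.job_done(): hands the job in; it is judged then, once.
The state is a dict: "time": time; "q": joint angles; "qd": joint speeds; "joint_efforts": joint torques, N m; "ee_pos": TCP position; "tcp_rot": TCP orientation; "wrist_force": force on the tool from outside, world axes, zero at the start; "torque": the same for the moment, N m; "opening": finger opening in m; "grasp_force": force on a finger pad.
Only numpy, scipy, OpenCV 4.12 (cv2) and the standard library are available. Lean on these libraries where they do the work, as an engineer would, in place of code of your own. Each camera call takes 0.05 s, during which the arm holds its last target. There are 200 camera calls.

## Task

Put the four hole saws scattered on the bench back into their case, each standing upright, teeth down, on the floor of its own well: the smallest saw in the smallest well, and so on up to the largest in the largest. The pipe cap and the pipe plug that stand among them do not belong in the case: leave them where they are.

Things in the scene. Friction and masses are not known exactly. Their poses are not given: they have to be found in the camera images.
- saw_28: the smallest of four hole saws: a dark steel cup 28 mm in diameter and 42 mm tall standing teeth down, closed flat on top, with a bright collar (18 mm diameter, from 42 to 50 mm height) and on its axis a bright upright round shank, 11 mm in diameter, from 50 to 92 mm height, to take hold of it by. Loose, 60 to 340 g. Origin: centre of the underside; z up along the shank
- saw_38: the second smallest of four hole saws: a dark steel cup 38 mm in diameter and 42 mm tall standing teeth down, closed flat on top, with a bright collar (18 mm diameter, from 42 to 50 mm height) and on its axis a bright upright round shank, 11 mm in diameter, from 50 to 92 mm height, to take hold of it by. Loose, 60 to 340 g. Origin: centre of the underside; z up along the shank
- saw_48: the second largest of four hole saws: a dark steel cup 48 mm in diameter and 42 mm tall standing teeth down, closed flat on top, with a bright collar (18 mm diameter, from 42 to 50 mm height) and on its axis a bright upright round shank, 11 mm in diameter, from 50 to 92 mm height, to take hold of it by. Loose, 60 to 340 g. Origin: centre of the underside; z up along the shank
- saw_60: the largest of four hole saws: a dark steel cup 60 mm in diameter and 42 mm tall standing teeth down, closed flat on top, with a bright collar (18 mm diameter, from 42 to 50 mm height) and on its axis a bright upright round shank, 11 mm in diameter, from 50 to 92 mm height, to take hold of it by. Loose, 60 to 340 g. Origin: centre of the underside; z up along the shank
- nest_44: nest with the smallest well, for the 28 mm saw: grey plastic block 88 x 88 x 30 mm, a round well 44 mm in diameter in its middle, open on top, 24 mm deep, floor 6 mm above the underside. The four nests, in any arrangement, are fixed two by two in a black open case (190 x 190 mm, 33 mm high) fixed to the bench; their tops are 36 mm above the bench. Origin: centre of the underside; z up
- nest_54: nest with the second smallest well, for the 38 mm saw: grey plastic block 88 x 88 x 30 mm, a round well 54 mm in diameter in its middle, open on top, 24 mm deep, floor 6 mm above the underside. The four nests, in any arrangement, are fixed two by two in a black open case (190 x 190 mm, 33 mm high) fixed to the bench; their tops are 36 mm above the bench. Origin: centre of the underside; z up
- nest_64: nest with the second largest well, for the 48 mm saw: grey plastic block 88 x 88 x 30 mm, a round well 64 mm in diameter in its middle, open on top, 24 mm deep, floor 6 mm above the underside. The four nests, in any arrangement, are fixed two by two in a black open case (190 x 190 mm, 33 mm high) fixed to the bench; their tops are 36 mm above the bench. Origin: centre of the underside; z up
- nest_76: nest with the largest well, for the 60 mm saw: grey plastic block 88 x 88 x 30 mm, a round well 76 mm in diameter in its middle, open on top, 24 mm deep, floor 6 mm above the underside. The four nests, in any arrangement, are fixed two by two in a black open case (190 x 190 mm, 33 mm high) fixed to the bench; their tops are 36 mm above the bench. Origin: centre of the underside; z up
- pipe_cap: a look-alike, not a hole saw: dark iron pipe cap, 48 mm in diameter at its foot, 45 mm tall, with a domed top and no shank. Loose. Origin: centre of the underside. To be left where it stands
- pipe_plug: a look-alike, not a hole saw: dark iron pipe plug, 38 mm in diameter and 30 mm tall with a square head 19 x 19 mm on top, 48 mm tall in all, no shank. Loose. Origin: centre of the underside. To be left where it stands
Not all that is in view belongs to the job. What is shaped like the saw_28 but red or yellow is not meant.

How it is judged:
By the outcome, as a careful person would: the job done as asked, in the order asked, and still so for the second after the job is handed in, with the robot touching nothing.
It also fails if it takes over 109 s, if anything falls off the work surface, if the arm or the gripper's body presses on something with over 40 N, if the wrist force passes 120 N, or if a joint passes its speed limit or range.

## Working session

There is one attempt and no reset: what is moved stays moved. The work goes in short steps, Python scripts to look and compute and a shell command to move; the robot and the scene stay as the last step left them, time stands still between calls to the robot, and variables do not carry over. Pictures are saved under pics/ and viewed, at most 14 in all, crops included, and the job is handed in when it is done.

```bash
mkdir -p pics; python3 - <<'E'
from workcell import bot
import cv2
for n in("scene","top"):
    cv2.imwrite(f"pics/{n}0.png",bot.camera(n)); i=bot.camera_info(n); print(n,i)
o=bot.get_obs(); print(o)
E
```

```text
scene {'mtx': array([[465.33080292,   0.        , 325.52644562],
       [  0.        , 465.33080292, 237.86443909],
       [  0.        ,   0.        ,   1.        ]]), 'k1': -0.06615966884625117, 'extrinsics': array([[ 0.81044127,  0.36905593, -0.45495348,  0.91943947],
       [ 0.58546985, -0.53710138,  0.60724555, -0.56336477],
       [-0.02024857, -0.75849841, -0.65136024,  0.58558235],
       [ 0.        ,  0.        ,  0.        ,  1.        ]])}
top {'mtx': array([[451.60927487,   0.        , 326.35991869],
       [  0.        , 451.60927487, 236.10331354],
       [  0.        ,   0.        ,   1.        ]]), 'k1': 0.011898580477339608, 'extrinsics': array([[ 0.02151188, -0.99196168,  0.1246967 ,  0.45073344],
       [-0.99973137, -0.02241941, -0.00587902, -0.04104595],
       [ 0.00862739, -0.12453674, -0.99217749,  0.85600558],
       [ 0.        ,  0.        ,  0.        ,  1.        ]])}
{'time': 0.1, 'q': array([ 6.74956705e+01,  5.00761145e+00,  1.00402632e+01,  9.50989100e+01,
       -1.85655608e-04,  9.00020561e+01]), 'qd': array([ 0.03058405, -0.00147901,  0.19700246,  0.02279972,  0.07645868,
        0.16075515]), 'joint_efforts': array([ 3.39805192e-04, -5.21558511e+01,  4.65655875e+01,  1.60470855e-02,
        8.79518240e-06,  5.09815294e-06]), 'ee_pos': array([0.21043796, 0.50793115, 0.22366857]), 'tcp_rot': array([-1.79933742e+02,  1.88033223e-04,  1.57493615e+02]), 'wrist_force': array([-0.02936644,  0.02804595, -0.38896764]), 'torque': array([-0.00076208,  0.04073801,  0.01369092]), 'grasp_force': 0.0, 'opening': 0.08561662463780607}
```

View pics/scene0.png

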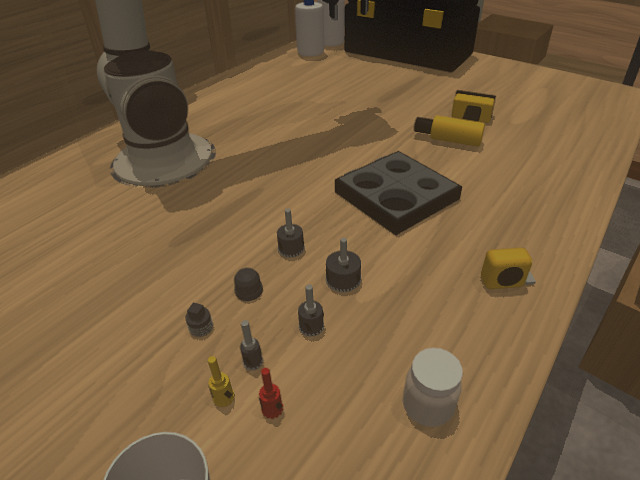

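View pics/top0.png

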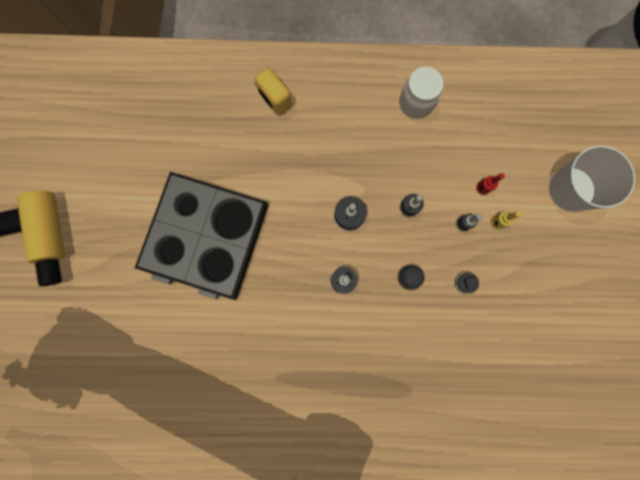

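The top view shows saw candidates at (351,212), (344,280), (412,205) and (468,222), and the cap and plug at (411,277) and (467,283). The red (490,184) and yellow (506,219) saws are decoys. The case is around (203,236). Next I'll look at an enlarged crop.

```bash
python3 - <<'E'
import cv2,numpy as np
t=cv2.imread("pics/top0.png")[165:305,325:525]; s=cv2.imread("pics/scene0.png")[200:420,180:370]
a=cv2.resize(t,None,fx=4,fy=4,interpolation=cv2.INTER_CUBIC); cv2.imwrite("pics/c1.png",a)
b=cv2.resize(s,None,fx=2.7,fy=2.7,interpolation=cv2.INTER_CUBIC);cv2.imwrite("pics/c2.png",b)
E
```

```text
(no output)
```

View pics/c1.png

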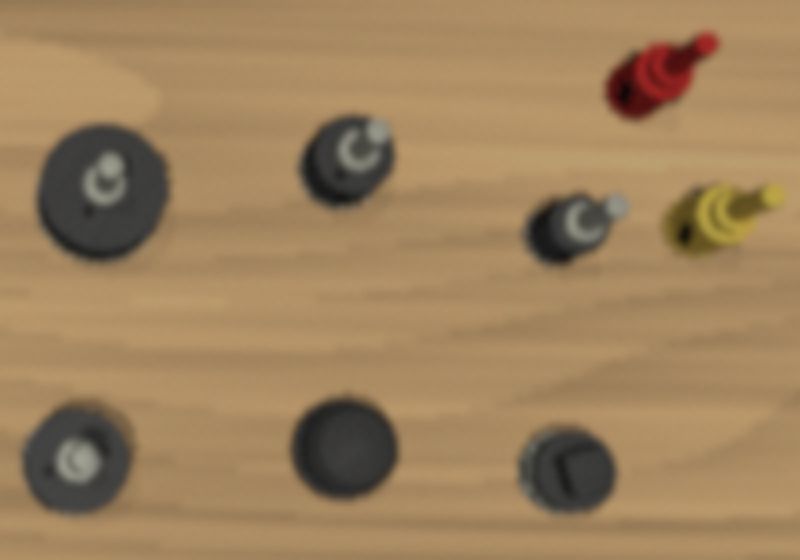

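View pics/c2.png

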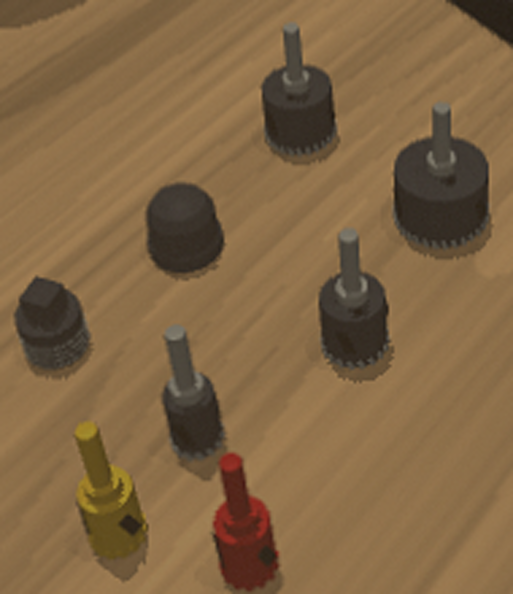

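```bash
cat > h.py <<'E'
from workcell import bot
import cv2,numpy as np
from scipy.spatial.transform import Rotation as Ro
def ray(n,p):
    i=bot.camera_info(n); D=np.array([i["k1"],0,0,0,0.])
    u=cv2.undistortPoints(np.array([[p]],float),i["mtx"],D)[0,0]
    E=i["extrinsics"]; d=E[:3,:3]@[u[0],u[1],1]; return E[:3,3],d
def plane(n,p,z):
    o,d=ray(n,p); return o+d*(z-o[2])/d[2]
def tri(a,b):
    o1,d1=ray("top",a);o2,d2=ray("scene",b)
    s=np.linalg.lstsq(np.c_[d1,-d2],o2-o1,rcond=None)[0]
    p,q=o1+s[0]*d1,o2+s[1]*d2; return (p+q)/2,np.linalg.norm(p-q)
E
python3 - <<'E'
from h import *
np.set_printoptions(precision=4,suppress=True)
T={28:((479.1,216.7),(245.2,322.8)),38:((419.6,197.6),(309.2,287)),48:((345.3,280),(287.7,210.4)),60:((352.6,206),(343.6,240.2))}
for k,(a,b) in T.items(): print(k,tri(a,b),plane("top",a,.092))
im=cv2.imread("pics/top0.png"); g=cv2.cvtColor(im,cv2.COLOR_BGR2GRAY)
def show(mask,z,ox,oy):
    for c in cv2.findContours(mask,cv2.RETR_LIST,cv2.CHAIN_APPROX_NONE)[0]:
        if 150<cv2.contourArea(c)<3000:
            w=np.array([plane("top",p[0]+np.array([ox,oy]),z)[:2] for p in c.astype(float)],np.float32)
            e=cv2.fitEllipse(w*1000); print(np.round(e[0],1),np.round(e[1],1),np.mean(c[:,0]+[ox,oy],0))
print("wells"); r=g[165:305,130:275]
print(np.percentile(r,[5,20,40,60]))
for th in (36,44,52): print(th);show((r<th).astype(np.uint8)*255,.036,130,165)
print("cups")
show((g[165:305,325:525]<75).astype(np.uint8)*255,.042,325,165)
E
```

```text
28 (array([ 0.5869, -0.3073,  0.0903]), np.float64(0.0009307425065959302)) [ 0.5862 -0.3071  0.092 ]
38 (array([ 0.6181, -0.2049,  0.0907]), np.float64(0.0011599670729087453)) [ 0.6173 -0.205   0.092 ]
48 (array([ 0.4736, -0.0787,  0.0893]), np.float64(0.0015544329534236895)) [ 0.4729 -0.0791  0.092 ]
60 (array([ 0.6006, -0.0895,  0.0899]), np.float64(0.0005976807456145004)) [ 0.6    -0.0896  0.092 ]
wells
[ 26.  51. 102. 134.]
36
[496.5 152.1] [53.7 56.4] [216.2529 264.977 ]
[521.1 236.4] [41.7 46.6] [170.1507 250.1918]
[538.9  88.7] [  7. 254.] [250.0567 249.5052]
[580.8 127.4] [64.6 68.6] [231.9619 219.1429]
[605.6 211.6] [31.2 36.2] [186.9615 205.0385]
44
[496.8 152.9] [57.1 58.2] [215.5851 264.4468]
[521.9 238.3] [47.6 48.3] [169.4474 250.0526]
[536.4  92.2] [ 18.2 179.3] [250.1683 247.6106]
[581.8 128.2] [68.9 70.3] [231.6481 218.9907]
[606.6 213.5] [37.5 38. ] [186.1186 204.3898]
52
[497.3 153.4] [59.2 60. ] [215.5532 264.5957]
[521.9 238.6] [49.1 50.2] [169.2532 249.9114]
[582.1 128.8] [71.2 71.9] [231.5    218.6455]
[607.  213.9] [39.4 40.5] [185.7541 204.2787]
[554.6 191.1] [204.8 253.1] [215.2828 240.1482]
cups
[ 475.1 -300.2] [33.2 37.6] [466.9655 282.3276]
[475.1 -78.8] [42.3 44.7] [343.7536 279.8986]
[ 483.1 -198.9] [41.8 45.1] [410.5588 276.5735]
[596.9 -88.3] [54.8 61. ] [349.9101 212.8315]
[ 613.7 -199.7] [32.8 42.2] [411.0732 204.7805]
[ 656.4 -341.4] [23.2 51.4] [488.5763 183.3729]
```

Depths check out: the shank tips triangulate to z≈0.090 and the cup and well sizes match. Saws in order of size are at (.5865,-.307), (.6175,-.205), (.473,-.079) and (.600,-.0895). Their wells are at (.607,.214), (.522,.2386), (.4975,.1535) and (.582,.129). First I'll turn the tool to yaw 90 while moving over.

Units first: turns go in shares of 180 degrees. So 33.75 degrees / 180 = 0.1875.

```bash
R=1
echo '[{"d":[-0.032, -0.026, 0], "yaw":0.0375, "finger_gap":0.04}, {"d":[-0.064, -0.051, 0], "yaw":0.075, "finger_gap":0.04}, {"d":[-0.096, -0.077, 0], "yaw":0.1125, "finger_gap":0.04}, {"d":[-0.128, -0.102, 0], "yaw":0.15, "finger_gap":0.04}, {"d":[-0.161, -0.128, 0], "yaw":0.1875, "finger_gap":0.04}]' | python3 -m pendant 60
echo '[{"d":[-0.04, -0.003, 0], "yaw":0.0375, "finger_gap":0.04}, {"d":[-0.08, -0.006, 0], "yaw":0.075, "finger_gap":0.04}, {"d":[-0.12, -0.01, 0], "yaw":0.1125, "finger_gap":0.04}, {"d":[-0.16, -0.013, 0], "yaw":0.15, "finger_gap":0.04}, {"d":[-0.2, -0.017, 0], "yaw":0.1875, "finger_gap":0.04}]' | python3 -m pendant
```

```text
time: 0.52
ee_pos: [0.3103, 0.3269, 0.2239]
tcp_rot: [-180.0, 0.0, 123.5]
wrist_force: [0.9, 1.0, 0.6]
opening: 0.0403
grasp_force: 0.0
time: 0.93
ee_pos: [0.4075, 0.1509, 0.2242]
tcp_rot: [180.0, -0.0, 89.7]
wrist_force: [0.5, 0.9, -0.3]
opening: 0.0403
grasp_force: 0.0
```

```bash
echo '[{"d":[-0.038, 0.015, 0], "finger_gap":0.04}, {"d":[-0.076, 0.03, 0], "finger_gap":0.04}, {"d":[-0.114, 0.045, 0], "finger_gap":0.04}, {"d":[-0.152, 0.06, 0], "finger_gap":0.04}, {"d":[-0.19, 0.075, 0], "finger_gap":0.04}]' | python3 -m pendant
echo '[{"d":[-0.038, 0.015, 0], "finger_gap":0.04}, {"d":[-0.076, 0.03, 0], "finger_gap":0.04}, {"d":[-0.114, 0.045, 0], "finger_gap":0.04}, {"d":[-0.152, 0.06, 0], "finger_gap":0.04}, {"d":[-0.19, 0.075, 0], "finger_gap":0.04}]' | python3 -m pendant
echo '[{"d":[-0.038, 0.015, 0], "finger_gap":0.04}, {"d":[-0.078, 0.029, 0], "finger_gap":0.04}, {"d":[-0.078, 0.029, 0.03], "finger_gap":0.04}, {"d":[-0.078, 0.029, 0.05], "finger_gap":0.04}, {"d":[-0.078, 0.029, 0.05], "finger_gap":0.04}]' | python3 -m pendant
python3 - <<'E'
from h import *
o=bot.get_obs();print(o["q"].round(1))
cv2.imwrite("pics/s1.png",cv2.resize(bot.camera("scene")[200:420,130:400],None,fx=2.5,fy=2.5))
E
```

```text
time: 1.35
ee_pos: [0.4822, -0.0394, 0.2241]
tcp_rot: [-180.0, -0.0, 90.0]
wrist_force: [0.9, 0.7, -0.1]
opening: 0.0402
grasp_force: 0.0
time: 1.77
ee_pos: [0.5572, -0.2294, 0.2238]
tcp_rot: [-180.0, -0.0, 90.0]
wrist_force: [1.5, 1.2, 0.2]
opening: 0.0398
grasp_force: 0.0
time: 2.18
ee_pos: [0.5847, -0.3055, 0.1682]
tcp_rot: [-179.6, -0.2, 89.9]
wrist_force: [-1.4, 1.2, -1.4]
opening: 0.0398
grasp_force: 0.0
[-27.6  20.3  21.9  92.1   0.   62.5]
```

View pics/s1.png

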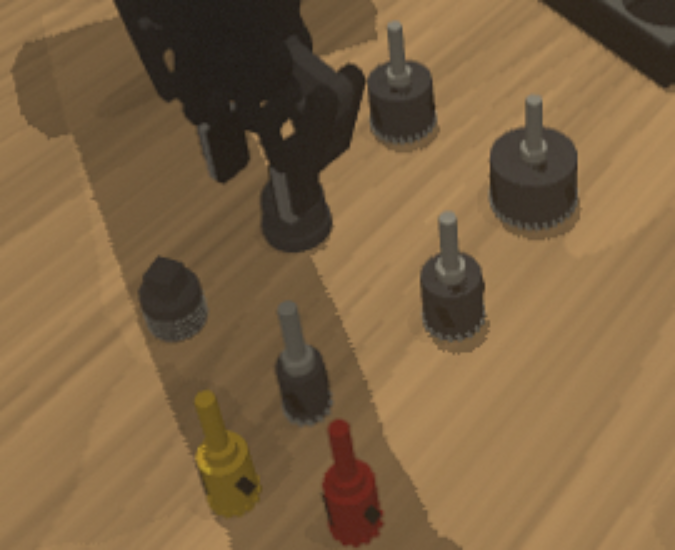

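The gripper hangs above saw_28, which is at about (300,360) in the crop, with the fingers either side of it along x. I'll descend and close.

```bash
echo '[{"d":[0, 0, 0.03], "finger_gap":0.04}, {"d":[0, 0, 0.06], "finger_gap":0.04}, {"d":[0, 0, 0.08], "finger_gap":0.04}, {"d":[0, 0, 0.092], "finger_gap":0.04}, {"d":[0, 0, 0.092], "finger_gap":0.04}]' | python3 -m pendant
echo '[{"finger_gap":0.04}, {"finger_gap":0}, {"finger_gap":0}, {"finger_gap":0}, {"finger_gap":0}]' | python3 -m pendant 60
echo '[{"finger_gap":0}, {"finger_gap":0}, {"finger_gap":0}]' | python3 -m pendant
```

```text
time: 2.65
ee_pos: [0.5852, -0.3043, 0.081]
tcp_rot: [-179.9, -0.1, 90.0]
wrist_force: [-0.2, 0.0, -1.0]
opening: 0.0399
grasp_force: 0.0
time: 3.07
ee_pos: [0.5871, -0.3058, 0.0851]
tcp_rot: [179.8, 0.1, 90.0]
wrist_force: [-1.1, 0.6, 8.6]
opening: 0.0003
grasp_force: 4.5
time: 3.32
ee_pos: [0.587, -0.3059, 0.0851]
tcp_rot: [179.8, 0.1, 90.0]
wrist_force: [-1.8, 0.5, 9.4]
opening: 0.0001
grasp_force: 4.5
```

```bash
python3 - <<'E'
from h import *
a=cv2.resize(bot.camera("scene")[230:430,180:340],None,fx=2.5,fy=2.5);b=cv2.resize(bot.camera("top")[150:310,380:540],None,fx=2.5,fy=2.5)
cv2.imwrite("pics/s2.png",np.hstack([a[:400],b]))
E
```

```text
(no output)
```

View pics/s2.png

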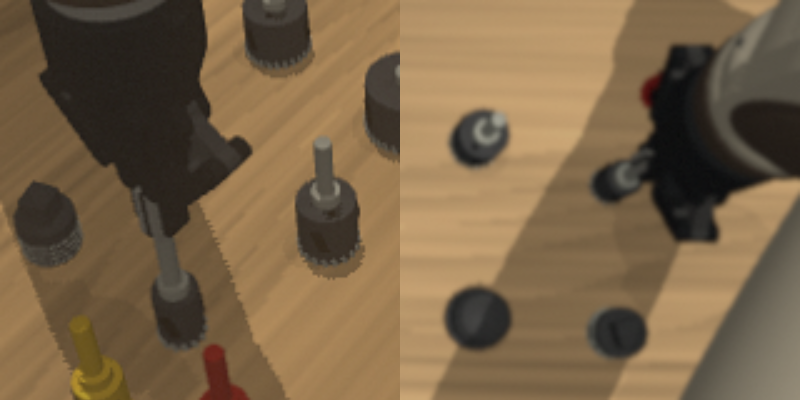

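The shank tip, at crop (163,225), still shows below the fingers, and the opening reads 0. The grasp missed, so I'll project the tool and shank geometry into both views to find the offset.

```bash
cat >> h.py <<'E'
def proj(n,P):
    i=bot.camera_info(n);W=np.linalg.inv(i["extrinsics"]);D=np.array([i["k1"],0,0,0,0.])
    return cv2.projectPoints(np.array([P],float),cv2.Rodrigues(W[:3,:3])[0],W[:3,3],i["mtx"],D)[0][0,0]
E
python3 - <<'E'
from h import *
o=bot.get_obs();p=o["ee_pos"];print(p,o["tcp_rot"],o["opening"],o["grasp_force"])
out=[]
for n,(x,y) in {"scene":(205,230),"top":(440,180)}.items():
    a=cv2.resize(bot.camera(n)[y:y+130,x:x+100],None,fx=4,fy=4,interpolation=cv2.INTER_CUBIC)
    a=cv2.convertScaleAbs(a,alpha=1.6,beta=20)
    for P,c in ((p-[0,0,.025],(0,0,255)),(p,(0,0,255)),((.5865,-.307,.092),(0,255,0)),((.5865,-.307,.05),(0,255,0)),((.5865,-.307,0),(255,0,0))):
        q=(proj(n,P)-[x,y])*4; cv2.circle(a,tuple(int(v) for v in q),4,c,1)
    out.append(a)
cv2.imwrite("pics/s3.png",np.hstack(out))
E
```

```text
[ 0.58697724 -0.30587075  0.08513702] [1.79796995e+02 1.15548702e-01 8.99884367e+01] -6.794606523725839e-05 4.502894952893257
```

View pics/s3.png

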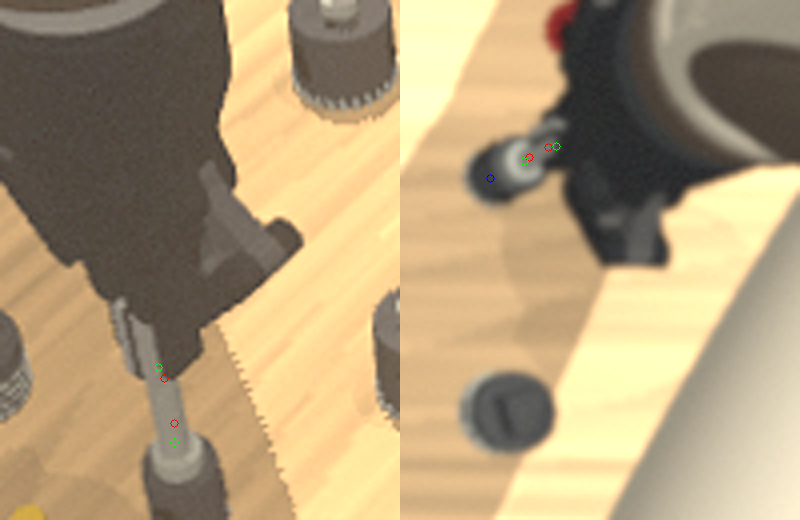

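```bash
python3 - <<'E'
from h import *
for b in ((251,322),(241,324),(246,323)): print(tri((477,211),b))
E
echo '[{"finger_gap":0.04}, {"d":[0, 0, -0.03], "finger_gap":0.04}, {"d":[0, 0, -0.07], "finger_gap":0.04}, {"d":[0, 0, -0.1], "finger_gap":0.04}, {"d":[0, 0, -0.1], "finger_gap":0.04}]' | python3 -m pendant
echo '[{"d":[0, -0.03, 0], "finger_gap":0.04}, {"d":[0, -0.03, 0], "finger_gap":0.04}, {"d":[0, -0.03, 0], "finger_gap":0.04}]' | python3 -m pendant
python3 - <<'E'
from h import *
o=bot.get_obs();p=o["ee_pos"];print(p,o["q"])
out=[]
for n,(x,y) in {"scene":(180,200),"top":(420,160)}.items():
    a=cv2.resize(bot.camera(n)[y:y+170,x:x+130],None,fx=3,fy=3,interpolation=cv2.INTER_CUBIC)
    a=cv2.convertScaleAbs(a,alpha=1.6,beta=20)
    for P,c in ((p-[0,0,.025],(0,0,255)),(p,(0,0,255)),((.5865,-.307,.092),(0,255,0))):
        q=(proj(n,P)-[x,y])*3; cv2.circle(a,tuple(int(v) for v in q),4,c,1)
    out.append(a)
cv2.imwrite("pics/s4.png",np.hstack(out))
E
```

```text
(array([ 0.59549412, -0.3031729 ,  0.09404636]), np.float64(0.000644853961600671))
(array([ 0.59118152, -0.30857841,  0.09293347]), np.float64(0.014068729272635418))
(array([ 0.59331585, -0.30586721,  0.09343359]), np.float64(0.007363296848131819))
time: 3.93
ee_pos: [0.5878, -0.3062, 0.1908]
tcp_rot: [179.5, 0.3, 90.0]
wrist_force: [1.1, 0.2, 1.4]
opening: 0.0399
grasp_force: 0.0
time: 4.18
ee_pos: [0.5553, -0.3054, 0.1831]
tcp_rot: [180.0, 0.0, 89.9]
wrist_force: [1.3, -0.6, 1.4]
opening: 0.0401
grasp_force: 0.0
[ 0.55529075 -0.30538288  0.18312272] [-2.88069960e+01  1.60773135e+01  1.82511822e+01  9.21309287e+01
 -3.59342654e-03  6.12435715e+01]
```

View pics/s4.png

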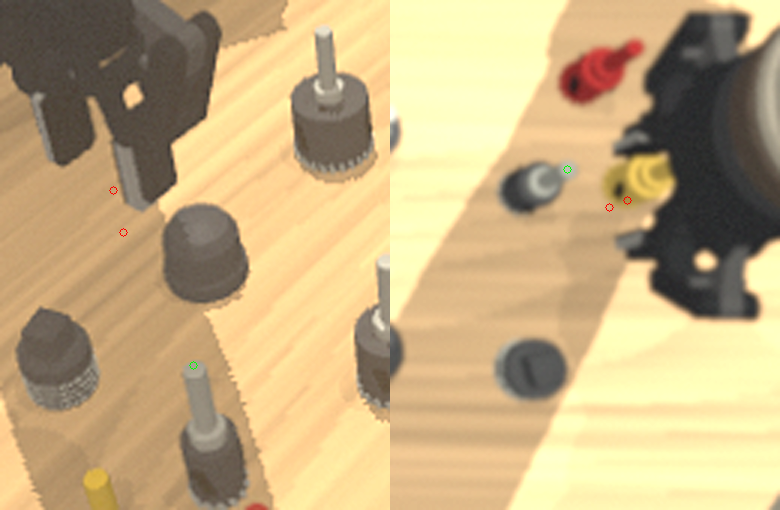

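```bash
python3 - <<'E'
from h import *
print(tri((496.7,223.3),(216,260.7)))
print("finger +x",tri((496,207),(228.5,268)), "finger -x",tri((497,240),(202,253.5)))
E
```

```text
(array([ 0.55715538, -0.30325828,  0.18741338]), np.float64(0.00833678128929504))
finger +x (array([ 0.58104987, -0.303339  ,  0.18818227]), np.float64(0.010604318014450928)) finger -x (array([ 0.53193109, -0.30358892,  0.18665105]), np.float64(0.008750982071368318))
```

The cameras put the fingertips at about TCP height, and the shut fingers rested on the 92 mm shank top at TCP z=.085. So the real tips are about 7 mm above the reported TCP instead of 25 mm below, a 32 mm offset. I'll regrasp with TCP z≈.052, going down first and checking before closing.

```bash
echo '[{"d":[-0.001, 0.03, 0], "finger_gap":0.04}, {"d":[-0.001, 0.03, 0.03], "finger_gap":0.04}, {"d":[-0.001, 0.03, 0.065], "finger_gap":0.04}, {"d":[-0.001, 0.03, 0.1], "finger_gap":0.04}, {"d":[-0.001, 0.03, 0.115], "finger_gap":0.04}]' | python3 -m pendant
echo '[{"d":[0, 0, 0.008], "finger_gap":0.04}, {"d":[0, 0, 0.015], "finger_gap":0.04}, {"d":[0, 0, 0.015], "finger_gap":0.02}, {"d":[0, 0, 0.015], "finger_gap":0}, {"d":[0, 0, 0.015], "finger_gap":0}]' | python3 -m pendant
echo '[{"finger_gap":0}, {"finger_gap":0}, {"finger_gap":0}, {"finger_gap":0}]' | python3 -m pendant
```

```text
time: 4.7
ee_pos: [0.5852, -0.3053, 0.0621]
tcp_rot: [-179.7, -0.1, 90.0]
wrist_force: [-0.2, 0.8, 1.0]
opening: 0.0401
grasp_force: 0.0
time: 5.12
ee_pos: [0.5869, -0.3067, 0.0542]
tcp_rot: [179.9, 0.1, 90.0]
wrist_force: [-0.0, -0.2, -1.0]
opening: 0.0093
grasp_force: 58.4
time: 5.45
ee_pos: [0.5868, -0.3067, 0.0541]
tcp_rot: [179.8, 0.1, 90.0]
wrist_force: [-0.1, 1.2, 6.6]
opening: 0.0091
grasp_force: 58.7
```

Gripped: opening 9 mm, force 58 N. Now lift and carry to well 44.

```bash
echo '[{"d":[0, 0, -0.03], "finger_gap":0}, {"d":[0, 0, -0.06], "finger_gap":0}, {"d":[0, 0, -0.09], "finger_gap":0}, {"d":[0, 0, -0.125], "finger_gap":0}, {"d":[0, 0, -0.125], "finger_gap":0}]' | python3 -m pendant
echo '[{"d":[0.03, 0, 0], "finger_gap":0}, {"d":[0.07, 0, 0], "finger_gap":0}, {"d":[0.11, 0.01, 0], "finger_gap":0}, {"d":[0.15, 0.015, 0], "finger_gap":0}, {"d":[0.18, 0.02, 0], "finger_gap":0}]' | python3 -m pendant
echo '[{"d":[0.04, 0, 0], "finger_gap":0}, {"d":[0.08, 0, 0], "finger_gap":0}, {"d":[0.12, 0, 0], "finger_gap":0}, {"d":[0.16, 0, 0], "finger_gap":0}, {"d":[0.19, 0, 0], "finger_gap":0}]' | python3 -m pendant
echo '[{"d":[0.04, 0, 0], "finger_gap":0}, {"d":[0.08, 0, 0], "finger_gap":0}, {"d":[0.12, 0, 0], "finger_gap":0}, {"d":[0.145, 0, 0], "finger_gap":0}, {"d":[0.151, 0, 0], "finger_gap":0}]' | python3 -m pendant
echo '[{"finger_gap":0}, {"finger_gap":0}, {"finger_gap":0}]' | python3 -m pendant
python3 - <<'E'
from h import *
o=bot.get_obs();print(o["ee_pos"],o["q"].round(1),o["opening"])
a=cv2.resize(bot.camera("scene")[90:250,300:500],None,fx=2,fy=2);b=cv2.resize(bot.camera("top")[140:300,130:330],None,fx=2,fy=2)
cv2.imwrite("pics/s5.png",np.hstack([a,b]))
E
```

```text
time: 5.87
ee_pos: [0.5876, -0.3071, 0.1854]
tcp_rot: [179.5, 0.3, 90.0]
wrist_force: [1.5, -1.5, 0.6]
opening: 0.0093
grasp_force: 58.7
time: 6.28
ee_pos: [0.606, -0.1236, 0.1776]
tcp_rot: [180.0, -0.0, 90.0]
wrist_force: [-0.1, 0.9, -1.3]
opening: 0.0087
grasp_force: 58.7
time: 6.7
ee_pos: [0.6056, 0.0667, 0.1775]
tcp_rot: [180.0, -0.0, 90.1]
wrist_force: [-0.1, 0.0, -0.4]
opening: 0.0089
grasp_force: 58.7
time: 7.12
ee_pos: [0.6055, 0.2189, 0.1769]
tcp_rot: [-180.0, -0.0, 90.2]
wrist_force: [1.1, 0.8, -1.1]
opening: 0.0091
grasp_force: 58.7
time: 7.37
ee_pos: [0.6062, 0.2135, 0.1774]
tcp_rot: [180.0, 0.0, 89.9]
wrist_force: [0.2, 0.2, -1.3]
opening: 0.009
grasp_force: 58.7
[0.60621852 0.21352106 0.17743749] [ 19.4  17.4  19.2  91.8  -0.  109.5] 0.009009632274456968
```

View pics/s5.png

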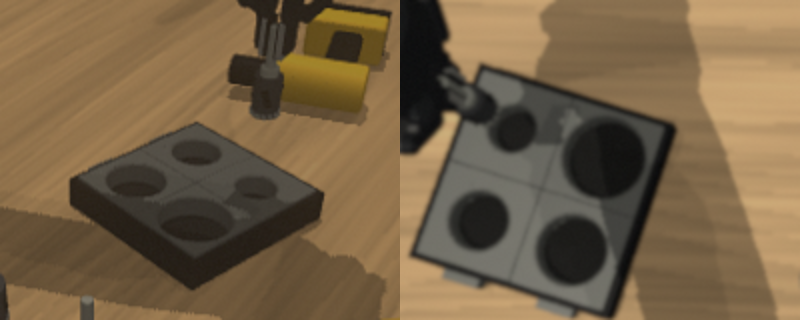

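The saw hangs upright over the smallest well, at (513,128) in the top crop. Lower 110 mm and release.

```bash
echo '[{"d":[0.0005, 0.001, 0.04], "finger_gap":0}, {"d":[0.0005, 0.001, 0.075], "finger_gap":0}, {"d":[0.0005, 0.001, 0.095], "finger_gap":0}, {"d":[0.0005, 0.001, 0.108], "finger_gap":0}, {"d":[0.0005, 0.001, 0.108], "finger_gap":0}]' | python3 -m pendant
echo '[{"d":[0, 0, 0.002], "finger_gap":0}, {"d":[0, 0, 0.003], "finger_gap":0}, {"d":[0, 0, 0.003], "finger_gap":0}]' | python3 -m pendant
echo '[{"finger_gap":0.03}, {"finger_gap":0.03}, {"finger_gap":0.03}, {"d":[0, 0, -0.03], "finger_gap":0.03}, {"d":[0, 0, -0.07], "finger_gap":0.03}]' | python3 -m pendant
echo '[{"d":[-0.03, 0, -0.03], "finger_gap":0.04}, {"d":[-0.07, 0, -0.06], "finger_gap":0.04}, {"d":[-0.11, 0, -0.06], "finger_gap":0.04}, {"d":[-0.15, 0, -0.06], "finger_gap":0.04}, {"d":[-0.19, 0, -0.06], "finger_gap":0.04}]' | python3 -m pendant
```

```text
time: 7.88
ee_pos: [0.6061, 0.214, 0.0668]
tcp_rot: [-179.8, 0.1, 89.9]
wrist_force: [-0.1, -0.6, -0.7]
opening: 0.0091
grasp_force: 61.9
time: 8.13
ee_pos: [0.6079, 0.2153, 0.0679]
tcp_rot: [179.9, -0.0, 90.0]
wrist_force: [-0.6, 0.4, -0.6]
opening: 0.009
grasp_force: 61.9
time: 8.55
ee_pos: [0.6052, 0.2147, 0.1334]
tcp_rot: [-179.6, 0.1, 90.0]
wrist_force: [1.4, 0.4, 0.4]
opening: 0.0302
grasp_force: 0.0
time: 8.97
ee_pos: [0.6072, 0.0264, 0.1977]
tcp_rot: [179.9, -0.0, 90.0]
wrist_force: [0.2, -0.8, -1.2]
opening: 0.04
grasp_force: 0.0
```

```bash
echo '[{"d":[-0.04, 0.002, 0], "finger_gap":0.04}, {"d":[-0.08, 0.004, 0], "finger_gap":0.04}, {"d":[-0.12, 0.006, 0], "finger_gap":0.04}, {"d":[-0.16, 0.008, 0], "finger_gap":0.04}, {"d":[-0.2, 0.0105, 0], "finger_gap":0.04}]' | python3 -m pendant
echo '[{"d":[-0.03, 0, 0.01], "finger_gap":0.04}, {"d":[-0.03, 0, 0.04], "finger_gap":0.04}, {"d":[-0.03, 0, 0.08], "finger_gap":0.04}, {"d":[-0.03, 0, 0.11], "finger_gap":0.04}, {"d":[-0.03, 0, 0.13], "finger_gap":0.04}]' | python3 -m pendant
echo '[{"finger_gap":0.04}, {"d":[0, 0, 0.01], "finger_gap":0.04}, {"d":[0, 0, 0.011], "finger_gap":0.04}, {"d":[0, 0, 0.011], "finger_gap":0}, {"d":[0, 0, 0.011], "finger_gap":0}]' | python3 -m pendant
echo '[{"finger_gap":0}, {"finger_gap":0}, {"finger_gap":0}, {"finger_gap":0}]' | python3 -m pendant
```

```text
time: 9.38
ee_pos: [0.6173, -0.1742, 0.1968]
tcp_rot: [180.0, 0.0, 90.0]
wrist_force: [0.4, 1.0, -1.1]
opening: 0.04
grasp_force: 0.0
time: 9.8
ee_pos: [0.6161, -0.2022, 0.0627]
tcp_rot: [-179.8, -0.1, 90.0]
wrist_force: [-0.9, 0.5, -0.7]
opening: 0.0399
grasp_force: 0.0
time: 10.22
ee_pos: [0.6183, -0.2023, 0.057]
tcp_rot: [179.9, 0.0, 90.0]
wrist_force: [-0.6, -0.7, 0.2]
opening: 0.0168
grasp_force: 0.0
time: 10.55
ee_pos: [0.6184, -0.2024, 0.057]
tcp_rot: [179.9, 0.0, 90.0]
wrist_force: [-0.5, 0.4, 5.8]
opening: 0.0091
grasp_force: 58.5
```

```bash
echo '[{"d":[0, 0, -0.03], "finger_gap":0}, {"d":[0, 0, -0.06], "finger_gap":0}, {"d":[0, 0, -0.09], "finger_gap":0}, {"d":[0, 0, -0.125], "finger_gap":0}, {"d":[0, 0, -0.125], "finger_gap":0}]' | python3 -m pendant
echo '[{"d":[0.03, -0.01, 0], "finger_gap":0}, {"d":[0.06, -0.03, 0], "finger_gap":0}, {"d":[0.1, -0.05, 0], "finger_gap":0}, {"d":[0.13, -0.07, 0], "finger_gap":0}, {"d":[0.16, -0.09, 0], "finger_gap":0}]' | python3 -m pendant
echo '[{"d":[0.04, 0, 0], "finger_gap":0}, {"d":[0.08, 0, 0], "finger_gap":0}, {"d":[0.12, 0, 0], "finger_gap":0}, {"d":[0.155, 0, 0], "finger_gap":0}, {"d":[0.19, 0, 0], "finger_gap":0}]' | python3 -m pendant
echo '[{"d":[0.04, 0, 0], "finger_gap":0}, {"d":[0.08, -0.0065, 0], "finger_gap":0}, {"d":[0.0935, -0.0065, 0], "finger_gap":0}, {"d":[0.0935, -0.0065, 0], "finger_gap":0}, {"d":[0.0935, -0.0065, 0], "finger_gap":0}]' | python3 -m pendant
echo '[{"d":[0, 0, 0.035], "finger_gap":0}, {"d":[0, 0, 0.065], "finger_gap":0}, {"d":[0, 0, 0.08], "finger_gap":0}, {"d":[0, 0, 0.08], "finger_gap":0}, {"d":[0, 0, 0.08], "finger_gap":0}]' | python3 -m pendant
```

```text
time: 10.97
ee_pos: [0.6193, -0.2028, 0.1883]
tcp_rot: [179.5, 0.2, 90.0]
wrist_force: [1.1, -0.3, 0.1]
opening: 0.009
grasp_force: 58.9
time: 11.38
ee_pos: [0.5263, -0.0407, 0.1802]
tcp_rot: [180.0, -0.0, 90.0]
wrist_force: [-0.1, 0.7, -0.8]
opening: 0.0089
grasp_force: 58.8
time: 11.8
ee_pos: [0.5272, 0.1498, 0.1807]
tcp_rot: [179.9, -0.0, 90.0]
wrist_force: [0.6, -0.5, -0.9]
opening: 0.0091
grasp_force: 59.0
time: 12.22
ee_pos: [0.5209, 0.2417, 0.1801]
tcp_rot: [-180.0, 0.0, 90.1]
wrist_force: [-0.7, 0.6, -1.6]
opening: 0.0092
grasp_force: 59.0
time: 12.63
ee_pos: [0.521, 0.2398, 0.1003]
tcp_rot: [-179.9, 0.0, 89.9]
wrist_force: [-0.3, 0.4, -0.5]
opening: 0.0085
grasp_force: 59.0
```

```bash
echo '[{"d":[0.001, 0.001, 0.015], "finger_gap":0}, {"d":[0.001, 0.001, 0.026], "finger_gap":0}, {"d":[0.001, 0.001, 0.03], "finger_gap":0}, {"d":[0.001, 0.001, 0.031], "finger_gap":0}, {"d":[0.001, 0.001, 0.031], "finger_gap":0}]' | python3 -m pendant
echo '[{"finger_gap":0.03}, {"finger_gap":0.03}, {"finger_gap":0.03}, {"d":[0, 0, -0.03], "finger_gap":0.03}, {"d":[0, 0, -0.07], "finger_gap":0.03}]' | python3 -m pendant
echo '[{"d":[0, 0, -0.04], "finger_gap":0.04}, {"d":[-0.03, 0, -0.06], "finger_gap":0.04}, {"d":[-0.07, -0.01, -0.06], "finger_gap":0.04}, {"d":[-0.11, -0.02, -0.06], "finger_gap":0.04}, {"d":[-0.15, -0.03, -0.06], "finger_gap":0.04}]' | python3 -m pendant
python3 - <<'E'
from h import *
for i in "1":
    a=cv2.resize(bot.camera("scene")[130:330,180:480],None,fx=2,fy=2);b=cv2.resize(bot.camera("top")[160:310,130:270],None,fx=1.4,fy=1.4)
    b=cv2.copyMakeBorder(b,0,400-b.shape[0],0,0,cv2.BORDER_CONSTANT);cv2.imwrite("pics/s6.png",np.hstack([a,b]))
E
```

```text
time: 13.05
ee_pos: [0.5222, 0.2421, 0.0697]
tcp_rot: [180.0, -0.0, 90.0]
wrist_force: [-0.0, -0.4, -1.1]
opening: 0.0089
grasp_force: 59.0
time: 13.47
ee_pos: [0.5203, 0.2415, 0.137]
tcp_rot: [-179.7, 0.1, 90.0]
wrist_force: [0.5, -0.1, 0.7]
opening: 0.0298
grasp_force: 0.0
time: 13.88
ee_pos: [0.4917, 0.0912, 0.2001]
tcp_rot: [179.9, -0.0, 90.1]
wrist_force: [0.1, -1.3, -1.0]
opening: 0.0401
grasp_force: 0.0
```

View pics/s6.png

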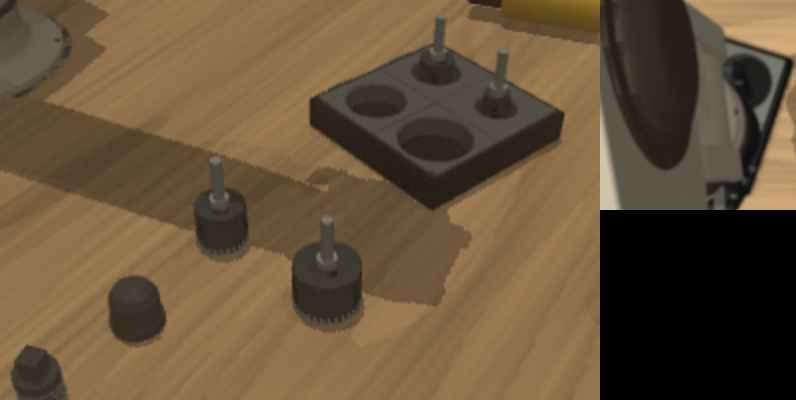

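Both saws stand upright in their wells, with shanks at crop (440,40) and (502,75). Next is saw_48 at (.473,-.079).

```bash
echo '[{"d":[-0.04, -0.005, 0], "finger_gap":0.04}, {"d":[-0.08, -0.01, 0], "finger_gap":0.04}, {"d":[-0.12, -0.015, 0], "finger_gap":0.04}, {"d":[-0.16, -0.019, 0], "finger_gap":0.04}, {"d":[-0.171, -0.019, 0], "finger_gap":0.04}]' | python3 -m pendant
echo '[{"d":[0, 0, 0.03], "finger_gap":0.04}, {"d":[0, 0, 0.07], "finger_gap":0.04}, {"d":[0, 0, 0.11], "finger_gap":0.04}, {"d":[0, 0, 0.133], "finger_gap":0.04}, {"d":[0, 0, 0.133], "finger_gap":0.04}]' | python3 -m pendant
echo '[{"finger_gap":0.04}, {"d":[0, 0, 0.01], "finger_gap":0.04}, {"d":[0, 0, 0.011], "finger_gap":0.04}, {"d":[0, 0, 0.011], "finger_gap":0}, {"d":[0, 0, 0.011], "finger_gap":0}]' | python3 -m pendant
echo '[{"finger_gap":0}, {"finger_gap":0}, {"finger_gap":0}, {"finger_gap":0}]' | python3 -m pendant
```

```text
time: 14.4
ee_pos: [0.4725, -0.0823, 0.1998]
tcp_rot: [180.0, 0.1, 89.8]
wrist_force: [0.4, 0.3, -1.3]
opening: 0.04
grasp_force: 0.0
time: 14.82
ee_pos: [0.4704, -0.0777, 0.0614]
tcp_rot: [-179.6, -0.1, 90.0]
wrist_force: [-0.3, 1.0, -0.9]
opening: 0.0398
grasp_force: 0.0
time: 15.23
ee_pos: [0.4737, -0.0787, 0.0563]
tcp_rot: [179.9, 0.0, 90.0]
wrist_force: [-0.5, 0.9, 0.6]
opening: 0.0167
grasp_force: 0.0
time: 15.57
ee_pos: [0.4736, -0.0788, 0.0562]
tcp_rot: [179.9, 0.0, 90.0]
wrist_force: [0.1, -0.1, 5.3]
opening: 0.0087
grasp_force: 58.6
```

```bash
echo '[{"d":[0, 0, -0.03], "finger_gap":0}, {"d":[0, 0, -0.06], "finger_gap":0}, {"d":[0, 0, -0.09], "finger_gap":0}, {"d":[0, 0, -0.12], "finger_gap":0}, {"d":[0, 0, -0.12], "finger_gap":0}]' | python3 -m pendant
echo '[{"d":[0.03, 0.005, 0], "finger_gap":0}, {"d":[0.07, 0.01, 0], "finger_gap":0}, {"d":[0.11, 0.015, 0], "finger_gap":0}, {"d":[0.15, 0.02, 0], "finger_gap":0}, {"d":[0.18, 0.024, 0], "finger_gap":0}]' | python3 -m pendant
echo '[{"d":[0.04, 0, 0], "finger_gap":0}, {"d":[0.0525, 0, 0], "finger_gap":0}, {"d":[0.0525, 0, 0], "finger_gap":0}, {"d":[0.0525, 0, 0.03], "finger_gap":0}, {"d":[0.0525, 0, 0.06], "finger_gap":0}]' | python3 -m pendant
echo '[{"d":[0, 0, 0.015], "finger_gap":0}, {"d":[0, 0, 0.015], "finger_gap":0}, {"d":[0, 0, 0.015], "finger_gap":0}]' | python3 -m pendant
```

```text
time: 15.98
ee_pos: [0.4747, -0.079, 0.181]
tcp_rot: [179.6, 0.1, 90.0]
wrist_force: [0.5, -0.7, -2.0]
opening: 0.009
grasp_force: 59.1
time: 16.4
ee_pos: [0.4968, 0.1039, 0.1747]
tcp_rot: [-180.0, -0.0, 90.0]
wrist_force: [0.2, -0.8, -1.5]
opening: 0.0088
grasp_force: 59.0
time: 16.82
ee_pos: [0.4979, 0.1538, 0.1156]
tcp_rot: [179.8, -0.0, 90.0]
wrist_force: [0.4, 0.3, -2.1]
opening: 0.009
grasp_force: 59.1
time: 17.07
ee_pos: [0.4966, 0.1529, 0.0998]
tcp_rot: [-179.9, 0.0, 90.0]
wrist_force: [0.6, -0.6, -1.9]
opening: 0.009
grasp_force: 58.9
```

```bash
echo '[{"d":[0.0005, 0.0005, 0.015], "finger_gap":0}, {"d":[0.0005, 0.0005, 0.026], "finger_gap":0}, {"d":[0.0005, 0.0005, 0.03], "finger_gap":0}, {"d":[0.0005, 0.0005, 0.031], "finger_gap":0}, {"d":[0.0005, 0.0005, 0.031], "finger_gap":0}]' | python3 -m pendant
echo '[{"finger_gap":0.03}, {"finger_gap":0.03}, {"finger_gap":0.03}, {"d":[0, 0, -0.03], "finger_gap":0.03}, {"d":[0, 0, -0.07], "finger_gap":0.03}]' | python3 -m pendant
echo '[{"d":[0, 0, -0.04], "finger_gap":0.04}, {"d":[-0.03, 0.01, -0.06], "finger_gap":0.04}, {"d":[-0.065, 0.03, -0.06], "finger_gap":0.04}, {"d":[-0.1, 0.05, -0.06], "finger_gap":0.04}, {"d":[-0.13, 0.07, -0.06], "finger_gap":0.04}]' | python3 -m pendant
echo '[{"d":[-0.03, 0.01, 0], "finger_gap":0.04}, {"d":[-0.06, 0.02, 0], "finger_gap":0.04}, {"d":[-0.09, 0.03, 0], "finger_gap":0.04}, {"d":[-0.113, 0.0325, 0], "finger_gap":0.04}, {"d":[-0.113, 0.0325, 0], "finger_gap":0.04}]' | python3 -m pendant
```

```text
time: 17.48
ee_pos: [0.4976, 0.1542, 0.0697]
tcp_rot: [180.0, -0.0, 90.0]
wrist_force: [0.1, 0.1, -1.5]
opening: 0.0087
grasp_force: 59.0
time: 17.9
ee_pos: [0.4958, 0.1538, 0.1373]
tcp_rot: [-179.7, 0.1, 90.0]
wrist_force: [1.5, 0.2, 0.5]
opening: 0.0297
grasp_force: 0.0
time: 18.32
ee_pos: [0.5685, 0.0225, 0.2007]
tcp_rot: [179.9, 0.0, 90.0]
wrist_force: [-0.6, 0.9, 0.1]
opening: 0.0403
grasp_force: 0.0
time: 18.73
ee_pos: [0.6005, -0.0926, 0.199]
tcp_rot: [-180.0, 0.1, 89.8]
wrist_force: [1.1, -0.4, 1.4]
opening: 0.0403
grasp_force: 0.0
```

```bash
echo '[{"d":[0, 0, 0.03], "finger_gap":0.04}, {"d":[0, 0, 0.07], "finger_gap":0.04}, {"d":[0, 0, 0.11], "finger_gap":0.04}, {"d":[0, 0, 0.133], "finger_gap":0.04}, {"d":[0, 0, 0.133], "finger_gap":0.04}]' | python3 -m pendant
echo '[{"finger_gap":0.04}, {"d":[0, 0, 0.01], "finger_gap":0.04}, {"d":[0, 0, 0.011], "finger_gap":0.04}, {"d":[0, 0, 0.011], "finger_gap":0}, {"d":[0, 0, 0.011], "finger_gap":0}]' | python3 -m pendant
echo '[{"finger_gap":0}, {"finger_gap":0}, {"finger_gap":0}, {"finger_gap":0}]' | python3 -m pendant
```

```text
time: 19.15
ee_pos: [0.597, -0.0877, 0.0607]
tcp_rot: [-179.5, -0.1, 90.0]
wrist_force: [-0.5, 0.3, -0.1]
opening: 0.0399
grasp_force: 0.0
time: 19.57
ee_pos: [0.6006, -0.0887, 0.0565]
tcp_rot: [179.9, 0.0, 90.0]
wrist_force: [-0.3, -0.4, 0.9]
opening: 0.0169
grasp_force: 0.0
time: 19.9
ee_pos: [0.6005, -0.0888, 0.0565]
tcp_rot: [179.9, 0.0, 90.0]
wrist_force: [-2.1, 0.2, 6.2]
opening: 0.0094
grasp_force: 58.6
```

```bash
echo '[{"d":[0, 0, -0.03], "finger_gap":0}, {"d":[0, 0, -0.06], "finger_gap":0}, {"d":[0, 0, -0.09], "finger_gap":0}, {"d":[0, 0, -0.12], "finger_gap":0}, {"d":[0, 0, -0.12], "finger_gap":0}]' | python3 -m pendant
echo '[{"d":[0.03, -0.005, 0], "finger_gap":0}, {"d":[0.07, -0.01, 0], "finger_gap":0}, {"d":[0.11, -0.015, 0], "finger_gap":0}, {"d":[0.15, -0.0185, 0], "finger_gap":0}, {"d":[0.18, -0.0185, 0], "finger_gap":0}]' | python3 -m pendant
echo '[{"d":[0.03, 0, 0], "finger_gap":0}, {"d":[0.0385, 0, 0], "finger_gap":0}, {"d":[0.0385, 0, 0], "finger_gap":0}, {"d":[0.0385, 0, 0.03], "finger_gap":0}, {"d":[0.0385, 0, 0.06], "finger_gap":0}]' | python3 -m pendant
echo '[{"d":[0, 0, 0.015], "finger_gap":0}, {"d":[0, 0, 0.015], "finger_gap":0}, {"d":[0, 0, 0.015], "finger_gap":0}]' | python3 -m pendant
```

```text
time: 20.32
ee_pos: [0.6018, -0.089, 0.1817]
tcp_rot: [179.5, 0.1, 90.0]
wrist_force: [1.8, 0.5, -1.9]
opening: 0.009
grasp_force: 59.3
time: 20.73
ee_pos: [0.5805, 0.0939, 0.1746]
tcp_rot: [-179.9, -0.0, 90.0]
wrist_force: [0.8, -0.3, -3.1]
opening: 0.009
grasp_force: 59.2
time: 21.15
ee_pos: [0.5826, 0.1294, 0.1157]
tcp_rot: [179.8, -0.0, 90.0]
wrist_force: [0.2, -0.5, -3.8]
opening: 0.009
grasp_force: 59.3
time: 21.4
ee_pos: [0.581, 0.1287, 0.0996]
tcp_rot: [-179.9, 0.0, 89.9]
wrist_force: [0.2, 0.3, -2.3]
opening: 0.009
grasp_force: 58.9
```

```bash
echo '[{"d":[0.0003, 0.001, 0.015], "finger_gap":0}, {"d":[0.0003, 0.001, 0.026], "finger_gap":0}, {"d":[0.0003, 0.001, 0.03], "finger_gap":0}, {"d":[0.0003, 0.001, 0.031], "finger_gap":0}, {"d":[0.0003, 0.001, 0.031], "finger_gap":0}]' | python3 -m pendant
echo '[{"finger_gap":0.03}, {"finger_gap":0.03}, {"finger_gap":0.03}, {"d":[0, 0, -0.03], "finger_gap":0.03}, {"d":[0, 0, -0.07], "finger_gap":0.03}]' | python3 -m pendant
echo '[{"d":[0, 0, -0.04], "finger_gap":0.04}, {"d":[-0.03, -0.03, -0.06], "finger_gap":0.04}, {"d":[-0.06, -0.06, -0.06], "finger_gap":0.04}, {"d":[-0.09, -0.09, -0.06], "finger_gap":0.04}, {"d":[-0.12, -0.12, -0.06], "finger_gap":0.04}]' | python3 -m pendant
echo '[{"d":[-0.03, -0.02, 0], "finger_gap":0.04}, {"d":[-0.06, -0.04, 0], "finger_gap":0.04}, {"d":[-0.09, -0.06, 0], "finger_gap":0.04}, {"d":[-0.09, -0.06, 0], "finger_gap":0.04}]' | python3 -m pendant
python3 - <<'E'
from h import *
a=cv2.resize(bot.camera("scene")[130:350,180:480],None,fx=1.33,fy=1.33);b=cv2.resize(bot.camera("top")[160:310,130:530],None,fx=2,fy=2)
a=cv2.copyMakeBorder(a,0,0,0,800-a.shape[1],cv2.BORDER_CONSTANT);cv2.imwrite("pics/s7.png",np.vstack([a,b]))
E
```

```text
time: 21.82
ee_pos: [0.5826, 0.1299, 0.0697]
tcp_rot: [180.0, 0.0, 90.0]
wrist_force: [-0.1, 0.1, -3.2]
opening: 0.0087
grasp_force: 59.1
time: 22.23
ee_pos: [0.5808, 0.1297, 0.1371]
tcp_rot: [-179.7, 0.1, 90.0]
wrist_force: [1.0, 0.0, 0.3]
opening: 0.0299
grasp_force: 0.0
time: 22.65
ee_pos: [0.4666, 0.0144, 0.2002]
tcp_rot: [179.9, -0.0, 90.0]
wrist_force: [1.6, -1.2, -0.0]
opening: 0.0399
grasp_force: 0.0
time: 22.98
ee_pos: [0.405, -0.0783, 0.2006]
tcp_rot: [179.9, 0.1, 89.8]
wrist_force: [-1.0, 0.1, 0.1]
opening: 0.0398
grasp_force: 0.0
```

View pics/s7.png

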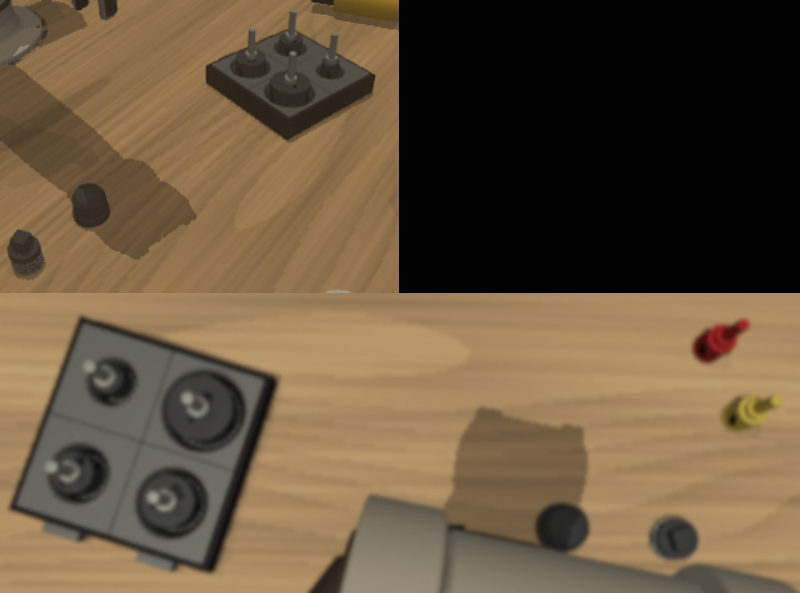

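All four saws stand upright in their own wells, at (110,380), (77,473), (172,502) and (203,410) in the top crop. The cap and plug have not moved, and the arm is clear.

```bash
python3 -c "
from workcell import bot
print(bot.job_done())"
```

```text
the job is handed in; nothing more can be done
None
```

All four hole saws are standing upright, teeth down, in their matching wells, and the pipe cap and pipe plug were left where they stood; the job was handed in at about 23 s, after one missed first grasp on saw_28 that I corrected.

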